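# Rock the two-way gate over and let the punch blanks run to the other tray

### The job

The next three punch blanks, waiting in the channel of the two-way diverter, belong in the other tray, not the one the gate now slopes to. Press down the raised end of the seesaw gate with a fingertip until it has rocked right over and rests on its other side; then press the black pad of the channel's stop fully down, so that all three blanks run down the other chute into the tray there. Do not touch the blanks themselves, grasp or lift nothing, and leave the trays and the other things on the bench where they are.

Things in the scene. Friction and masses are not known exactly. Their poses are not given: they have to be found in the camera images.
- diverter: two-way diverter, fixed to the bench: base 340 mm wide (y), a rocking gate over two fixed outfeed chutes, an infeed channel coming down from the back at 30 degrees (to x = 202 mm, 265 mm high). Origin on the table top under the middle of the gate's shaft; x away from the robot, along the shaft; y left. A splash plate (90 mm wide, top at 175 mm) stands at x = -41 mm, in front of the gate's middle
- gate (a joint): seesaw gate: aluminium trough 260 mm long (diverter's y), 66 mm wide inside, rims 13 mm, on a shaft 95 mm above the table, floor 25 mm above the shaft. In rad: +0.35 = left (+y) end up, blanks run right; -0.35 = right end up, blanks run left; 0 level. Rests on either side at the start, by chance. under 1 N on the raised end tips it; past level it falls over by itself and stays
- gate_left (a point): point on the gate's trough floor, on its long middle line, 115 mm left of its middle and 15 mm from the left end: the place to press when the left end is up. 159 mm above the table when up, 120 mm when level, 79 mm when down. Its axes are the gate's: x along the shaft, y to the left along the trough
- gate_right (a point): the same point at the right end of the gate, 115 mm right of its middle; the same heights
- stop (a joint): the stop of the infeed channel: a dark blade that stands across the channel and holds the blanks back, carried by a vertical plunger. Value in m: 0 = up (blanks held), 0.014 = pressed right down (channel open). Straight down along z, needs about 4 N, and stays where it is left (no spring)
- stop_pad (a point): centre of the top face of the stop's round black pad (40 mm diameter, 8 mm thick), beside the channel: 54 mm behind the middle of the shaft and 50 mm left of the channel's middle line in the diverter's frame; 193 mm above the table when up, 179 mm when pressed down. Two fixed cheek plates (tops 168 mm high) stand between it and the gate
- blank0_c (a point): centre of the first waiting blank: round steel bar with rounded ends, 12 mm diameter, 50 mm long, 44 g, endwise in the infeed channel against the stop. With the stop down the blanks slide by themselves onto the middle of the gate, roll down its low side and over the chute into the tray there, within about 2 s
- blank1_c (a point): centre of the second blank, the same, behind the first
- blank2_c (a point): centre of the third blank, the same, behind the second
- tray_left: loose steel tray below the left outfeed chute, 98 x 130 mm (its x, y), 36 mm high, walls and floor 3 mm, 0.45 kg. Origin: centre of its underside
- tray_right: the same tray below the right outfeed chute
- hammer: ball hammer, 270 mm long wooden handle along its x, steel head 85 mm across, lying flat. Not part of the job. Origin: centre of its underside
- mallet: black rubber mallet, 270 mm long, head 85 x 48 mm, lying flat. Not part of the job. Origin: centre of its underside
- bench_block: wooden block 95 mm square with a steel plate on it, 44 mm high. Not part of the job. Origin: centre of its underside
- punch_rack: clear box 75 x 110 mm full of upright steel punches, 75 mm high. Not part of the job. Origin: centre of its underside
- copper_strips: small stack of copper strips, 75 x 20 x 9 mm. Not part of the job. Origin: centre of its underside
- punch: square steel punch, 95 x 9 x 9 mm, lying flat. Not part of the job. Origin: centre of its underside
- sorting_box: clear compartment box, 160 x 110 x 35 mm. Not part of the job. Origin: centre of its underside
- wax_block: yellow block, 60 x 45 x 30 mm. Not part of the job. Origin: centre of its underside
Not all that is in view belongs to the job. Leave any blue, green or purple look-alike of the tray_right alone.

How it is judged:
By the outcome, as a careful person would: the job done as asked, in the order asked, and still so for the second after the job is handed in, with the robot touching nothing.
It also fails if it takes over 40 s, if anything falls off the work surface, if the arm or the gripper's body presses on something with over 40 N, if the wrist force passes 120 N, or if a joint passes its speed limit or range.

### The arm

A 6-joint arm with a two-finger parallel gripper is mounted at the origin on the work surface. World frame = base frame: x ahead of the robot, y to its left, z up, the work surface at z = 0. Lengths are in m, angles in degrees, forces in N, time in s.
With the tool pointing down it reaches from about 0.25 to 0.725 m from the base axis. Payload 9.7 kg.
Tool frame: the origin (TCP) lies at the very end of the fingers, on their centre line; the grasp point (between the pads) lies bot.hold_point_z behind it (bot.hold_point_z is the distance from the TCP to the grasp point, in m); x points along the fingers, y is the direction in which the jaws open and shut, and the axes are right-handed (so a half turn about x gives the same grasp; the last joint's range is limited). The gripper opens to 85 mm and grips with 20 to 120 N. Pads are 22 mm wide; open, the fingers measure 114 mm over their backs; the gripper's body (76 mm by 85 mm) begins 54 mm behind the grasp point. The pads swing forward as they close: fully open they stand 13 mm farther back than shut.
Start: joints at [-66.979, 4.979, 10.078, 95.1, 0, 90], TCP at [0.215, -0.506, 0.211] pointing down, gripper open.
Joint ranges: [-179.16, 179.16], [-48.56, 103.87], [-65.8, 70.77], [-126.05, 130.52], [-82.76, 87.17], [-180, 180]. Speed limits (degrees/s): [127.2, 127.2, 147.25, 180, 180, 180].

### API

Orientations are given as [roll, pitch, yaw] about the fixed x, y, z axes, in that order (R = Rz(yaw) Ry(pitch) Rx(roll)).
In Python, from workcell import bot, imaging gives the robot as it stands.
- The arm moves only by the shell command python3 -m inch 'ROWS' [OPENING] [FORCE]. ROWS is JSON, a list of rows, each a list of 2 entries, a list of its own where there are three numbers: the shift along the tool's x, y, z in mm, then the turn about the tool's x in rad. A call has 1 to 8 rows; each row shifts and turns the commanded pose from where the row before left it, along the tool's axes as they then stand; what a row does not reach is not made up. A row lasts 1/12 s, in which the tool goes at most 41.7 mm and 7.16 degrees, less where a joint would pass 70% of its speed; a pose out of reach is approached as far as the arm can. A call with a gripper value outside its range is refused whole. OPENING is the opening in per cent of the stroke, from 0 (shut) to 100 (fully open), set as the call begins (- or left out, the last holds). The fingers move at their own pace and stop on an object; FORCE is the grip in N (left out, the last holds). Time passes only in rows, so rows that do not move let the fingers close. It gives the time, the measured TCP pose, the force and the opening at its end, in the units of the state.
- bot.get_obs(): the state, without advancing time (a new reading comes with each control period).
- imaging.camera(name): name is "scene" or "top" or "wrist"; returns a dict with "color" (420x560x3 uint8, red, green, blue), "fovy" (degrees; the focal length in pixels is half the picture's height over the tangent of half this angle, whatever the lens; pixels are square), "cx", "cy" (the principal point, pixels), "xyz" and "attitude" of the camera in the world. Camera axes: x right, y down, z forward; pixel columns grow to the right and rows downward; lengths in m; the calibration is good to about 2 mm. A picture is of the moment at which its call begins. There is no depth.
- bot.job_done(): hands the job in, once; it reports no verdict.
The state is a dict: "time": time; "q": joint angles; "qd": joint speeds; "joint_efforts": joint torques, N m; "ee_pos": TCP position; "tcp_rot": TCP orientation; "wrist_force": force on the tool from outside, world axes, zero at the start; "torque": the same for the moment, N m; "opening": finger opening in m.
Only numpy, scipy, OpenCV 4.12 (cv2) and the standard library are available. Lean on these libraries where they do the work, as an engineer would, in place of code of your own. Each camera call takes 0.05 s, during which the arm holds its last target. There are 200 camera calls.

## Working session

There is one attempt and no reset: what is moved stays moved. The work goes in short steps, Python scripts to look and compute and a shell command to move; the robot and the scene stay as the last step left them, time stands still between calls to the robot, and variables do not carry over. Pictures are saved under pics/ and viewed, about 8 in all and at most 12, crops included, and the job is handed in when it is done.

```bash
mkdir -p pics
cat > h.py <<'E'
import numpy as np, cv2
from workcell import bot, imaging
from scipy.spatial.transform import Rotation as R
def snap(n,f):
    c=imaging.camera(n); cv2.imwrite(f'pics/{f}.png',c['color'][:,:,::-1]); 
    return c
E
python3 - <<'E'
from h import *
import pickle
d={}
for n in('scene','top'):
    c=snap(n,n); d[n]=c; print(n,{k:v for k,v in c.items() if k!='color'})
pickle.dump(d,open('cams.pkl','wb'))
print(bot.get_obs(),bot.hold_point_z)
a=np.hstack([d['scene']['color'],d['top']['color']])
E
```

```text
scene {'fovy': 49.36438210850445, 'cx': 280.50968163565824, 'cy': 209.31707276136308, 'xyz': array([ 1.22238178, -0.95470591,  0.92651066]), 'attitude': array([-122.70654978,   -0.79291896,   38.13797028])}
top {'fovy': 47.05641573292511, 'cx': 275.57570676439985, 'cy': 211.75324949299124, 'xyz': array([ 0.41307167, -0.01738576,  1.76495008]), 'attitude': array([-176.15728921,    0.60480869,  -90.36389662])}
{'time': 0.1, 'q': array([-6.69798861e+01,  5.00705822e+00,  1.00396948e+01,  9.50966479e+01,
       -1.37806638e-04,  9.00015863e+01]), 'qd': array([-0.02799573, -0.0996985 ,  0.05563889,  0.00845215,  0.01759403,
       -0.07044057]), 'joint_efforts': array([-8.89271837e-05, -5.21559656e+01,  4.65654695e+01,  1.60644116e-02,
       -6.81281472e-05, -1.17927871e-05]), 'ee_pos': array([ 0.21499965, -0.50601534,  0.21046877]), 'tcp_rot': array([-89.87506469,  89.93598859, 113.14346297]), 'wrist_force': array([-0.43178001, -0.26568015, -1.18792048]), 'torque': array([ 0.01522373, -0.03918016, -0.01490857]), 'opening': 0.08549793930875459} 0.0187
```

View pics/scene.png

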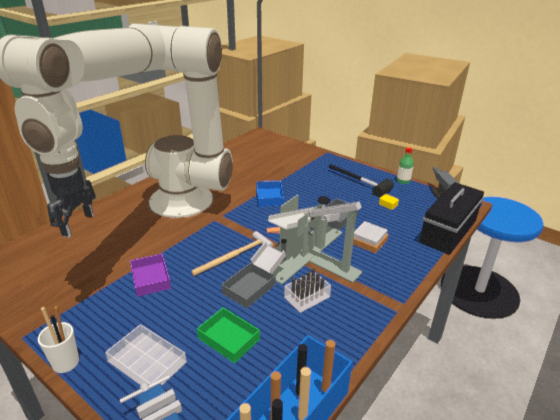

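View pics/top.png

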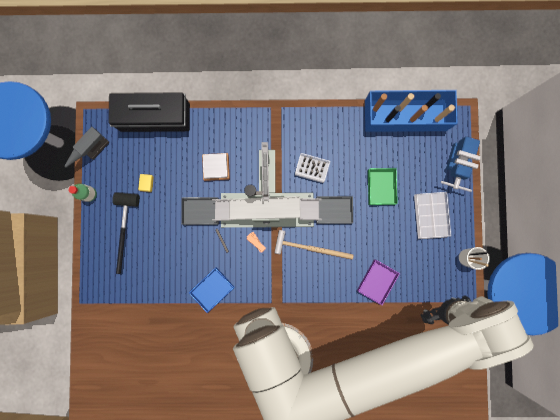

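The scene picture shows the diverter at about (310,240), with the channel at the back (320,210). In the top picture the gate spans columns 215–318 at row 208, the black pad is at (250,190), and the grey trays are at (199,212) and (336,210). Possible look-alikes are the blue (212,290), purple (378,282) and green (382,187) trays, which I'll leave alone. For the pad, the black candidates are the mallet head (126,200) and the toolbox (148,110), neither of which fits. Next I'll enlarge both views.

Run:
```python
import cv2,numpy as np
t=cv2.imread('pics/top.png')[135:245,170:370]; s=cv2.imread('pics/scene.png')[180:310,215:375]
cv2.imwrite('pics/topc.png',cv2.resize(t,None,fx=4,fy=4,interpolation=3))
cv2.imwrite('pics/scenec.png',cv2.resize(s,None,fx=4.5,fy=4.5,interpolation=3))
```

```text
(no output)
```

View pics/topc.png

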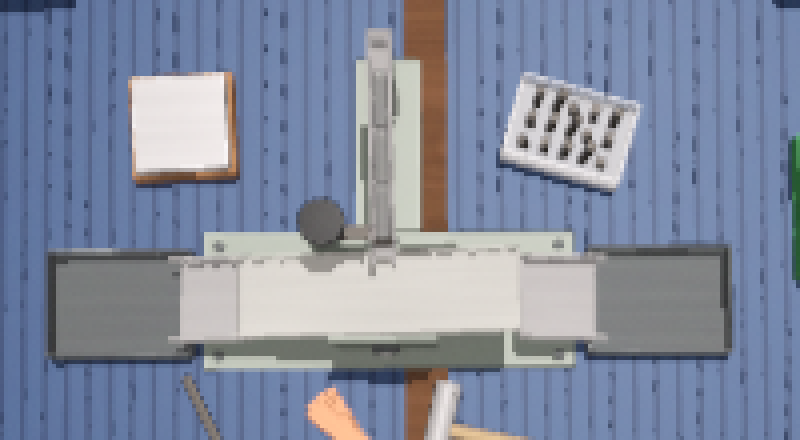

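View pics/scenec.png

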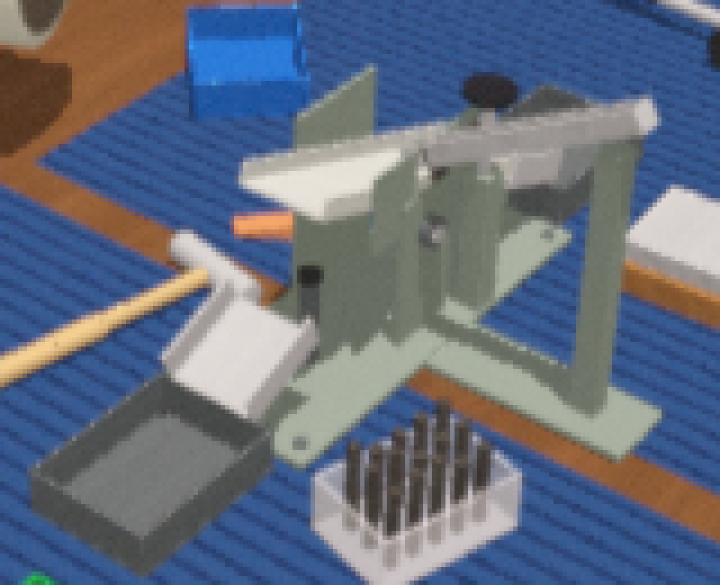

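```bash
cat >> h.py <<'E'
def ray(c,u,v):
    f=210/np.tan(np.radians(c['fovy']/2)); r=R.from_euler('xyz',c['attitude'],degrees=True).as_matrix()
    return c['xyz'], r@np.array([(u-c['cx'])/f,(v-c['cy'])/f,1])
def onz(c,u,v,z):
    p,d=ray(c,u,v); return p+d*(z-p[2])/d[2]
def tri(*obs):
    A=0;b=0;L=[]
    for c,u,v in obs:
        p,d=ray(c,u,v); d=d/np.linalg.norm(d); P=np.eye(3)-np.outer(d,d); A=A+P; b=b+P@p; L.append((p,P))
    x=np.linalg.solve(A,b); return x,[np.linalg.norm(P@(x-p)) for p,P in L]
E
python3 - <<'E'
from h import *
import pickle
d=pickle.load(open('cams.pkl','rb')); T,S=d['top'],d['scene']
t=lambda x,y:(T,170+x/4-.4,135+y/4-.4); s=lambda x,y:(S,215+x/4.5-.4,180+y/4.5-.4)
print('pad',tri(t(321,221),s(490,90)))
print('gateR back',tri(t(520,250),s(325,213)))
print('gateR front',tri(t(520,333),s(245,170)))
for q in [(218,246),(558,244),(218,357),(558,357)]: print('bolt',onz(*t(*q),.01))
for q in [(180,260),(598,260),(180,340),(598,340)]: print('chute',onz(*t(*q),.05))
for q in [(379,40),(379,240)]: print('chan',onz(*t(*q),.265 if q[1]<50 else .16))
E
```

```text
pad (array([0.59108949, 0.08219841, 0.19015362]), [np.float64(0.0006921920606978347), np.float64(0.0006921920606978494)])
gateR back (array([ 0.57032445, -0.0803534 ,  0.16566743]), [np.float64(0.0017864109918277634), np.float64(0.0017864109918276426)])
gateR front (array([ 0.50148787, -0.0790434 ,  0.16929207]), [np.float64(0.0025056017844263174), np.float64(0.0025056017844262224)])
bolt [0.58980565 0.18838639 0.01      ]
bolt [ 0.58933836 -0.12243629  0.01      ]
bolt [0.48820539 0.18830413 0.01      ]
bolt [ 0.48610168 -0.1213      0.01      ]
chute [0.57346177 0.2176851  0.05      ]
chute [ 0.57072691 -0.15552382  0.05      ]
chute [0.50188239 0.21753243 0.05      ]
chute [ 0.49931888 -0.15463879  0.05      ]
chan [0.72599636 0.03179402 0.265     ]
chan [0.57874042 0.03604716 0.16      ]
```

```bash
cat >> h.py <<'E'
def rel(target):
    o=bot.get_obs(); M=R.from_euler('xyz',o['tcp_rot'],degrees=True).as_matrix()
    print('t',o['time'],'pos',o['ee_pos'].round(4),'F',o['wrist_force'].round(1),'op',round(o['opening'],4)); print('R',M.round(3).tolist())
    if target is not None: print('tool mm',(M.T@(np.array(target)-o['ee_pos'])*1e3).round(1))
E
python3 -c "
from h import *
rel([.537,-.07,.25])"
```

```text
t 0.1 pos [ 0.215  -0.506   0.2105] F [-0.4 -0.3 -1.2] op 0.0855
R [[-0.0, 0.391, -0.92], [0.001, -0.92, -0.391], [-1.0, -0.001, 0.0]]
tool mm [ -39.2 -275.4 -466.9]
```

```bash
python3 -m inch '[[[-5,-19.7,-33.4],0],[[-5,-19.7,-33.4],0],[[-5,-19.7,-33.4],0],[[-5,-19.7,-33.4],0],[[-5,-19.7,-33.4],0],[[-5,-19.7,-33.4],0],[[-5,-19.7,-33.4],0],[[-4,-19.7,-33.4],0]]' 0 20
python3 -m inch '[[[0,-19.7,-33.4],0],[[0,-19.7,-33.4],0],[[0,-19.7,-33.4],0],[[0,-19.7,-33.4],0],[[0,0,0],0.1],[[0,0,0],0.1],[[0,0,0],0.1],[[0,0,0],0.1]]'
python3 - <<'E'
from h import *
rel([.537,-.07,.25])
import pickle
c=snap('wrist','w1'); pickle.dump(c,open('w1.pkl','wb'))
E
```

```text
time: 0.77
ee_pos: [0.4, -0.2549, 0.2503]
tcp_rot: [109.3, 90.0, -47.6]
wrist_force: [0.9, -0.5, -0.4]
opening: -0.0002
time: 1.43
ee_pos: [0.4916, -0.1314, 0.2496]
tcp_rot: [-11.5, 89.9, 168.4]
wrist_force: [-1.4, 0.3, -0.2]
opening: -0.0001
t 1.4333 pos [ 0.4916 -0.1314  0.2496] F [-1.4  0.3 -0.2] op -0.0001
R [[-0.001, -0.002, -1.0], [0.0, -1.0, 0.002], [-1.0, -0.0, 0.001]]
tool mm [ -0.4 -61.5 -45.3]
```

View pics/w1.png

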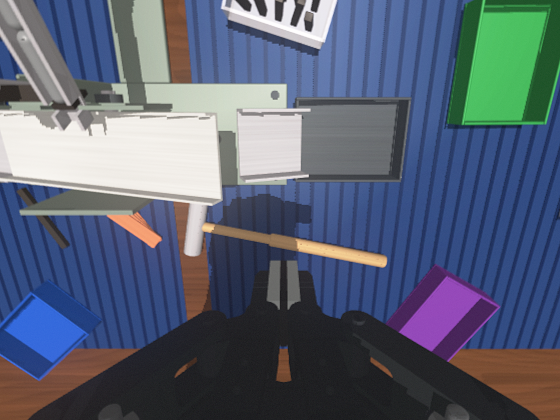

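The wrist view shows the gate's raised right end, with corners at (217,113) and (221,200). The right chute (272,145) and the grey tray (352,140) are clear of anything. I'll check the measured position against the top view.

Run:
```python
from h import *
import pickle
d=pickle.load(open('cams.pkl','rb')); T=d['top']; W=pickle.load(open('w1.pkl','rb'))
t=lambda x,y:(T,170+x/4-.4,135+y/4-.4)
for a,b in [((520,250),(217,113)),((520,333),(221,200))]:
    print(tri(t(*a),(W,*b)), onz(W,*b,.172))
rel([.537,-.07,.25])
```

```text
(array([ 0.56964223, -0.08136152,  0.16277025]), [np.float64(0.0004879746511275429), np.float64(0.00048797465112723016)]) [ 0.57030408 -0.08298872  0.172     ]
(array([ 0.50058616, -0.08013589,  0.16118276]), [np.float64(0.0010184446277110223), np.float64(0.0010184446277110243)]) [ 0.50441735 -0.08153877  0.172     ]
t 1.4833 pos [ 0.4915 -0.1316  0.2496] F [-0.1  0.4 -0.2] op 0.0003
R [[-0.001, -0.01, -1.0], [0.0, -1.0, 0.01], [-1.0, -0.0, 0.001]]
tool mm [ -0.4 -62.  -44.9]
```

```bash
python3 -m inch '[[[0,-21,-15],0],[[0,-21,-15],0],[[0,-21,-15],0],[[20,0,0],0],[[20,0,0],0],[[20,0,0],0],[[10,0,0],0],[[0,0,0],0]]'
python3 -m inch '[[[10,0,0],0],[[10,0,0],0],[[10,0,0],0],[[8,0,0],0],[[8,0,0],0],[[8,0,0],0],[[7,0,0],0],[[0,0,0],0]]'
python3 - <<'E'
from h import *
rel([.537,-.068,.25])
s=snap('scene','s2')['color'][160:310,195:375]; cv2.imwrite('pics/s2c.png',cv2.resize(s,None,fx=4,fy=4,interpolation=3)[:,:,::-1])
E
```

```text
time: 2.15
ee_pos: [0.5353, -0.0687, 0.1776]
tcp_rot: [-7.8, 89.8, 172.4]
wrist_force: [-0.9, 1.0, -0.9]
opening: 0.0002
time: 2.82
ee_pos: [0.5358, -0.0687, 0.1173]
tcp_rot: [-8.9, 89.9, 171.2]
wrist_force: [-1.4, 0.1, -0.7]
opening: -0.0
t 2.8167 pos [ 0.5358 -0.0687  0.1173] F [-1.4  0.1 -0.7] op -0.0
R [[-0.002, 0.002, -1.0], [0.0, -1.0, -0.002], [-1.0, -0.0, 0.002]]
tool mm [-132.7   -0.7   -1. ]
```

View pics/s2c.png

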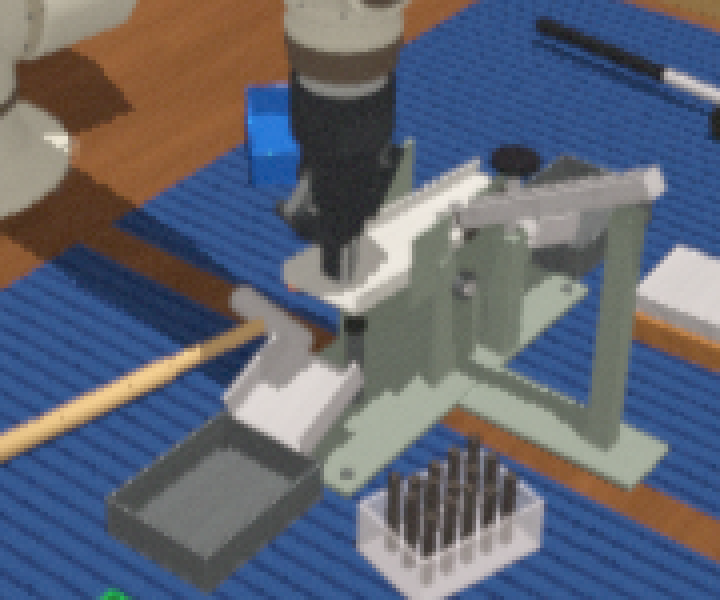

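The gate is now about level under the fingertip at (340,280). I'll press a little further, then lift clear.

```bash
python3 -m inch '[[[6,0,0],0],[[6,0,0],0],[[6,0,0],0],[[3,0,0],0],[[0,0,0],0],[[0,0,0],0],[[0,0,0],0],[[0,0,0],0]]'
python3 -m inch '[[[-25,0,0],0],[[-40,0,0],0],[[-40,0,0],0],[[-40,0,0],0],[[0,0,0],0],[[0,0,0],0]]'
python3 - <<'E'
from h import *
rel([.591,.083,.25])
s=snap('scene','s3')['color'][160:310,195:375]; cv2.imwrite('pics/s3c.png',cv2.resize(s,None,fx=4,fy=4,interpolation=3)[:,:,::-1])
E
```

```text
time: 3.53
ee_pos: [0.5366, -0.0688, 0.0984]
tcp_rot: [171.5, 90.0, -8.4]
wrist_force: [-0.7, 0.3, 0.4]
opening: -0.0002
time: 4.03
ee_pos: [0.5376, -0.069, 0.2461]
tcp_rot: [172.5, 89.7, -7.4]
wrist_force: [-0.5, -0.1, -1.3]
opening: -0.0001
t 4.0333 pos [ 0.5376 -0.069   0.2461] F [-0.5 -0.1 -1.3] op -0.0001
R [[0.005, 0.002, -1.0], [-0.001, -1.0, -0.002], [-1.0, 0.001, -0.005]]
tool mm [  -3.8 -151.9  -53.7]
```

View pics/s3c.png

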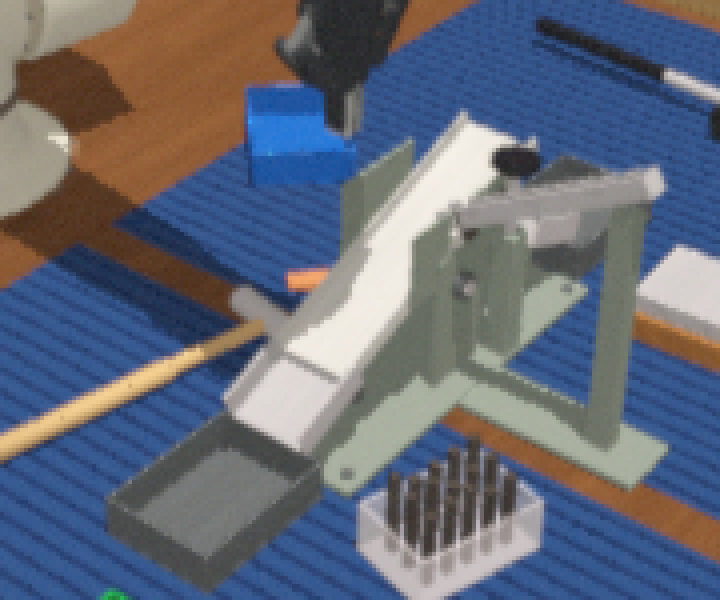

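The gate has rocked right over, with its low end on the right chute and its left end up. Next I'll move above the pad and press it.

```bash
python3 -m inch '[[[0,-31,-11],0],[[0,-31,-11],0],[[0,-31,-11],0],[[0,-31,-11],0],[[0,-30,-12],0],[[15,0,0],0],[[15,0,0],0],[[0,0,0],0]]'
python3 - <<'E'
from h import *
rel([.593,.084,.193])
s=snap('wrist','w4')
import pickle; pickle.dump(s,open('w4.pkl','wb'))
E
```

```text
time: 4.75
ee_pos: [0.5906, 0.0485, 0.2091]
tcp_rot: [-76.5, 88.3, 107.4]
wrist_force: [-0.3, -0.9, -0.5]
opening: -0.0005
t 4.75 pos [0.5906 0.0485 0.2091] F [-0.3 -0.9 -0.5] op -0.0005
R [[-0.009, 0.067, -0.998], [0.029, -0.997, -0.067], [-1.0, -0.029, 0.007]]
tool mm [ 17.1 -34.8  -4.9]
```

View pics/w4.png

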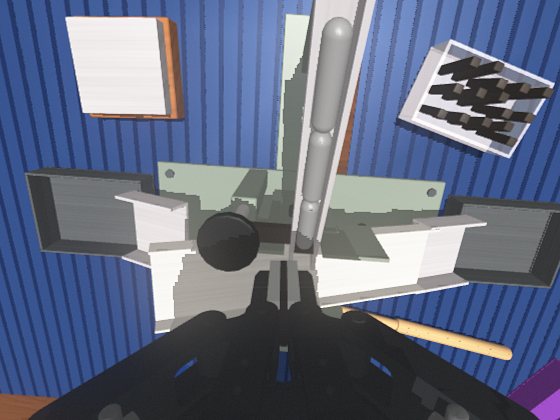

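The wrist view shows the pad at (228,241), the three blanks in the channel, and the gate sloping right. The arm stopped short in y (0.0485 instead of 0.085), so I'll raise it, settle and re-measure.

```bash
python3 -m inch '[[[-20,0,0],0],[[0,-12,0],0],[[0,-12,0],0],[[0,-10,-3],0],[[0,0,0],0],[[0,0,0],0],[[0,0,0],0]]'
python3 - <<'E'
from h import *
import pickle
d=pickle.load(open('cams.pkl','rb')); T=d['top']; W=pickle.load(open('w4.pkl','rb'))
print(onz(W,228,241,.193))
rel([.592,.083,.193])
E
```

```text
time: 5.38
ee_pos: [0.5935, 0.0667, 0.2346]
tcp_rot: [-88.4, 87.7, 96.8]
wrist_force: [-0.7, -0.3, -0.4]
opening: 0.0
[0.59254756 0.08382034 0.193     ]
t 5.3833 pos [0.5935 0.0667 0.2346] F [-0.7 -0.3 -0.4] op 0.0
R [[-0.005, 0.092, -0.996], [0.041, -0.995, -0.092], [-0.999, -0.041, 0.001]]
tool mm [ 42.2 -14.6  -0.1]
```

```bash
python3 -c "
from h import *
print(bot.get_obs()['q'].round(1), bot.get_obs()['qd'].round(1))"
```

```text
[  5.2  12.4  21.   98.7   2.3 179.9] [-0.4 -0.2  0.1  0.1 -0.1 -0. ]
```

Joint 6 is at its limit (179.9°), which caused the shortfall. I'll turn back about tool x.

```bash
python3 -m inch '[[[0,0,0],-0.1],[[0,0,0],-0.1],[[0,0,0],-0.1],[[0,0,0],-0.1],[[0,0,0],0],[[0,0,0],0]]'
python3 -c "
from h import *
rel([.592,.083,.210])
print(bot.get_obs()['q'].round(1))"
```

```text
time: 5.88
ee_pos: [0.5935, 0.0665, 0.2349]
tcp_rot: [-111.9, 87.7, 96.1]
wrist_force: [0.1, 0.1, -0.0]
opening: 0.0001
t 5.8833 pos [0.5935 0.0665 0.2349] F [ 0.1  0.1 -0. ] op 0.0001
R [[-0.004, 0.469, -0.883], [0.041, -0.882, -0.469], [-0.999, -0.038, -0.015]]
tool mm [ 25.6 -14.3  -6. ]
[  5.2  12.4  21.   98.7   2.3 157.2]
```

```bash
python3 -m inch '[[[0,-7,-3],0],[[0,-7,-3],0],[[12,0,0],0],[[13,0,0],0],[[0,0,0],0],[[0,0,0],0]]'
python3 - <<'E'
from h import *
rel([.592,.083,.179])
s=snap('wrist','w5')['color']; cv2.imwrite('pics/w5.png',s[130:330,120:420,::-1].repeat(2,0).repeat(2,1))
E
```

```text
time: 6.38
ee_pos: [0.5917, 0.0834, 0.2104]
tcp_rot: [-110.7, 87.6, 97.5]
wrist_force: [0.7, -0.2, 0.5]
opening: 0.0003
t 6.3833 pos [0.5917 0.0834 0.2104] F [ 0.7 -0.2  0.5] op 0.0003
R [[-0.005, 0.472, -0.882], [0.041, -0.881, -0.472], [-0.999, -0.038, -0.014]]
tool mm [31.3  1.7  0.4]
```

View pics/w5.png

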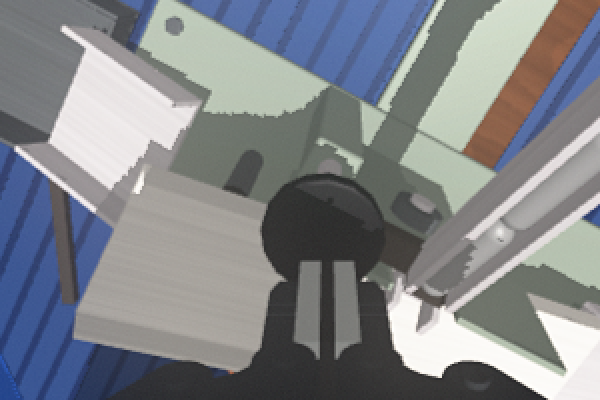

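The fingertip is 17 mm above the pad (320,235) and in line with it. I'll press.

```bash
python3 -m inch '[[[8,0,0],0],[[6,0,0],0],[[4,0,0],0],[[4,0,0],0],[[3,0,0],0],[[3,0,0],0],[[2,0,0],0],[[0,0,0],0]]'
python3 -m inch '[[[1,0,0],0],[[1,0,0],0],[[0.5,0,0],0],[[0,0,0],0]]'
```

```text
time: 7.1
ee_pos: [0.5919, 0.0841, 0.1803]
tcp_rot: [-111.7, 87.7, 96.5]
wrist_force: [-0.5, 0.7, -0.2]
opening: 0.0002
time: 7.43
ee_pos: [0.592, 0.0842, 0.1782]
tcp_rot: [-112.4, 87.7, 95.7]
wrist_force: [-0.3, -0.1, 0.2]
opening: -0.0
```

```bash
python3 -m inch '[[[0.5,0,0],0],[[0.5,0,0],0],[[0.5,0,0],0]]'; python3 -m inch '[[[0.5,0,0],0],[[0.5,0,0],0]]'
```

```text
time: 7.68
ee_pos: [0.5921, 0.0842, 0.1768]
tcp_rot: [-112.6, 87.7, 95.6]
wrist_force: [0.4, -0.1, -0.6]
opening: 0.0002
time: 7.85
ee_pos: [0.592, 0.0843, 0.1757]
tcp_rot: [-112.5, 87.7, 95.7]
wrist_force: [-0.3, -0.1, 0.3]
opening: 0.0001
```

There is no reaction force yet, so I'll look at the stop.

Run:
```python
from h import *
s=snap('scene','s6')['color'][165:285,215:375]; w=snap('wrist','w6')['color'][130:330,120:420]
a=cv2.resize(s,(600,450),interpolation=3)
cv2.imwrite('pics/s6c.png',np.vstack([a[:,:,::-1]])); cv2.imwrite('pics/w6c.png',w[:,:,::-1])
b=cv2.resize(w,(198,132),interpolation=cv2.INTER_AREA); out=np.zeros((450,800,3),np.uint8); out[:,:600]=a; out[:132,602:]=b
cv2.imwrite('pics/c6.png',out[:,:,::-1])
```

```text
(no output)
```

View pics/c6.png

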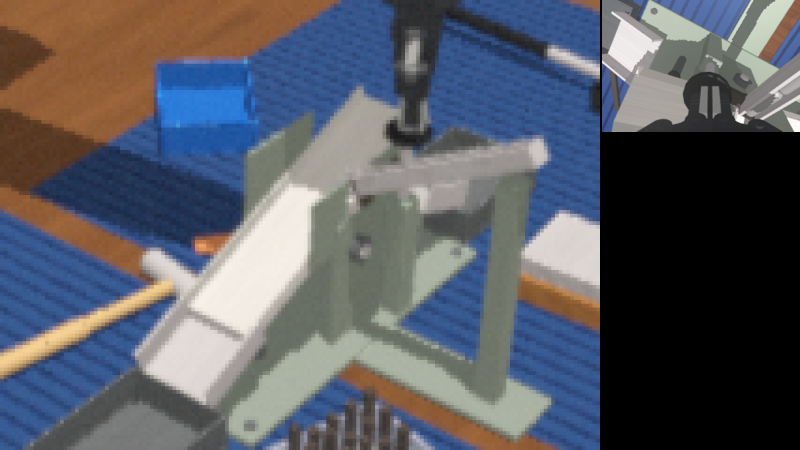

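Run:
```python
from h import *
import pickle
d=pickle.load(open('cams.pkl','rb')); c=d['scene']
f=210/np.tan(np.radians(c['fovy']/2)); r=R.from_euler('xyz',c['attitude'],degrees=True).as_matrix()
for p in [(.592,.0842,.1757),(.592,.083,.193),(.592,.083,.179),(.592,.083,.171)]:
    q=r.T@(np.array(p)-c['xyz']); print(p,(f*q[:2]/q[2]+[c['cx'],c['cy']]).round(1))
a=d['scene']['color'][190:215,323].mean(1); b=cv2.imread('pics/s6.png')[190:215,323].mean(1)
print(a.round());print(b.round())
w=[cv2.imread('pics/%s.png'%k) for k in('scene','s6')]
cv2.imwrite('pics/cmp.png',np.hstack([cv2.resize(x[180:220,300:350],(398,320),interpolation=0) for x in w]))
```

```text
(0.592, 0.0842, 0.1757) [324.  203.4]
(0.592, 0.083, 0.193) [324.2 198.8]
(0.592, 0.083, 0.179) [323.9 202.6]
(0.592, 0.083, 0.171) [323.7 204.8]
[ 85.  91.  98.  88.  92.  89.  61.  49.  50.  42.  42.  48.  43.  49.
  94. 143. 149. 152. 158. 153. 151. 150. 150. 149. 149.]
[ 48.  52.  63.  63.  54.  53.  53.  54.  78. 104.  65.  36.  26.  50.
  98. 145. 148. 152. 155. 152. 150. 148. 149. 151. 150.]
```

View pics/cmp.png

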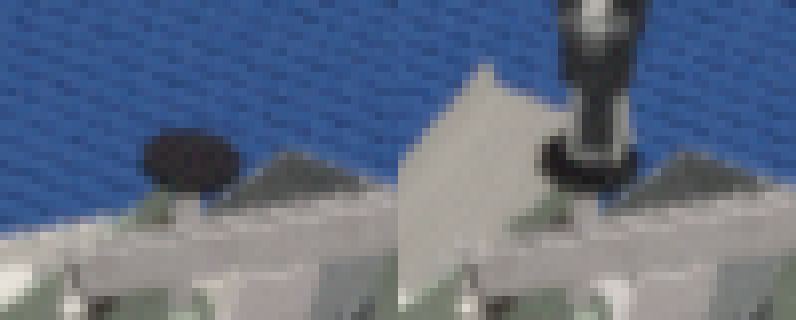

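The pad hasn't moved. The tip shows over the pad's centre with no force, so the real tip seems to sit a little above the reported height. I'll keep going down in small steps and watch the force.

```bash
python3 -m inch '[[[1,0,0],0],[[1,0,0],0],[[1,0,0],0]]'; python3 -m inch '[[[1,0,0],0],[[1,0,0],0],[[1,0,0],0]]'
python3 - <<'E'
from h import *
o=snap('scene','s7')['color'][180:220,300:350]
w=snap('wrist','w7')['color'][130:330,120:420]
print(bot.get_obs()['joint_efforts'].round(1),bot.get_obs()['q'].round(2))
cv2.imwrite('pics/c7.png',np.hstack([cv2.resize(o,(375,300),interpolation=0),cv2.resize(w,(425,300))])[:,:,::-1])
E
```

```text
time: 8.2
ee_pos: [0.5921, 0.0844, 0.1728]
tcp_rot: [-112.8, 87.7, 95.4]
wrist_force: [-1.0, 0.0, 1.9]
opening: -0.0002
time: 8.45
ee_pos: [0.5921, 0.0844, 0.1699]
tcp_rot: [-112.9, 87.7, 95.3]
wrist_force: [-0.9, -1.0, 2.2]
opening: 0.0001
[  0.5 -58.1  46.1   0.    0.3   0. ] [  6.93  10.91  12.05  91.09   2.34 158.75]
```

View pics/c7.png

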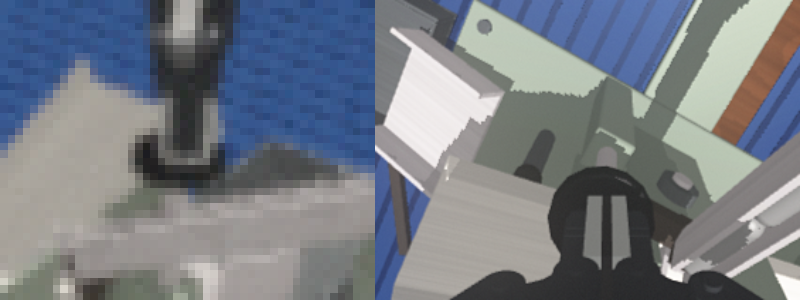

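The fingertip is now on the pad and it has begun to move (force about 2 N), so contact came at a reading of about 0.174. Full travel should be at about 0.160, marked by a force jump. That picture was the 12th, so later checks are numeric only.

```bash
python3 -m inch '[[[1,0,0],0],[[1,0,0],0],[[1,0,0],0],[[1,0,0],0],[[1,0,0],0],[[1,0,0],0]]'; python3 -m inch '[[[1,0,0],0],[[1,0,0],0]]'
```

```text
time: 9.05
ee_pos: [0.592, 0.0848, 0.1636]
tcp_rot: [-112.5, 87.7, 95.7]
wrist_force: [-0.8, -1.5, 1.1]
opening: 0.0002
time: 9.22
ee_pos: [0.592, 0.0849, 0.1616]
tcp_rot: [-112.5, 87.7, 95.7]
wrist_force: [0.7, -2.2, 3.1]
opening: 0.0001
```

```bash
python3 -m inch '[[[1,0,0],0],[[1,0,0],0]]'; python3 -m inch '[[[0.7,0,0],0],[[0.7,0,0],0]]';  python3 -m inch '[[[0.5,0,0],0],[[0,0,0],0]]'
```

```text
time: 9.38
ee_pos: [0.592, 0.0849, 0.1597]
tcp_rot: [-112.5, 87.7, 95.7]
wrist_force: [0.3, -0.7, 2.6]
opening: -0.0001
time: 9.55
ee_pos: [0.5921, 0.0849, 0.1589]
tcp_rot: [-113.6, 87.7, 94.6]
wrist_force: [-1.5, -2.2, 10.0]
opening: 0.0002
time: 9.72
ee_pos: [0.5921, 0.0849, 0.1589]
tcp_rot: [-114.4, 87.7, 93.8]
wrist_force: [-1.2, -2.1, 8.6]
opening: -0.0
```

The pad has bottomed (force 10 N, height no longer changing). I'll give one last firm push, then lift and wait.

```bash
python3 -m inch '[[[1,0,0],0],[[0.5,0,0],0],[[0,0,0],0]]'; python3 -m inch '[[[-5,0,0],0],[[-20,0,0],0],[[-35,0,0],0],[[-35,0,0],0],[[0,0,0],0],[[0,0,0],0],[[0,0,0],0],[[0,0,0],0]]'
for i in 1 2 3; do python3 -m inch '[[[0,0,0],0],[[0,0,0],0],[[0,0,0],0],[[0,0,0],0],[[0,0,0],0],[[0,0,0],0],[[0,0,0],0],[[0,0,0],0]]' | head -1; done
python3 - <<'E'
from h import *
import pickle
d=pickle.load(open('cams.pkl','rb')); T0,S0=d['top']['color'].astype(int),d['scene']['color'].astype(int)
T=snap('top','t8')['color'].astype(int); S=snap('scene','s8')['color'].astype(int)
def blobs(a,b,x0,y0,x1,y1,th=25):
    m=(abs(a-b).max(2)>th)[y0:y1,x0:x1].astype(np.uint8); n,_,st,ce=cv2.connectedComponentsWithStats(m)
    return [(int(st[i,4]),(ce[i]+[x0,y0]).round().tolist()) for i in range(1,n) if st[i,4]>3]
print('top R tray',blobs(T,T0,318,194,356,226)); print('top L tray',blobs(T,T0,180,194,214,226))
print('scene R tray',blobs(S,S0,220,262,278,310))
print('scene pad col 323', S0[190:212,323].mean(1).round(),S[190:212,323].mean(1).round())
# channel strip in top view
print('top rest',blobs(T,T0,78,100,480,300,40))
for r in T[200:222:1,319:352].mean(2).astype(int): print(*r)
E
```

```text
time: 9.97
ee_pos: [0.5922, 0.0849, 0.1588]
tcp_rot: [-116.5, 87.7, 91.7]
wrist_force: [-4.0, -2.8, 16.0]
opening: 0.0002
time: 10.63
ee_pos: [0.5919, 0.0813, 0.2497]
tcp_rot: [-109.0, 87.6, 99.2]
wrist_force: [0.8, -0.2, -0.4]
opening: 0.0
time: 11.3
time: 11.97
time: 12.63
top R tray [(31, [333.0, 208.0]), (29, [348.0, 215.0]), (43, [332.0, 218.0])]
top L tray []
scene R tray [(49, [243.0, 281.0]), (39, [251.0, 286.0]), (12, [230.0, 287.0])]
scene pad col 323 [ 85.  91.  98.  88.  92.  89.  61.  49.  50.  42.  42.  48.  43.  49.
  94. 143. 149. 152. 158. 153. 151. 150.] [ 88.  95.  97.  94. 114. 148. 155. 160. 159. 147.  76.  36.  34.  32.
  44.  46.  52.  98. 158. 163. 153. 151.]
top rest [(2579, [244.0, 168.0]), (7, [224.0, 196.0]), (75, [273.0, 204.0]), (6, [294.0, 199.0]), (4, [302.0, 200.0]), (11, [226.0, 200.0]), (5, [262.0, 202.0]), (11, [227.0, 206.0]), (18, [333.0, 208.0]), (19, [348.0, 215.0]), (7, [227.0, 215.0]), (89, [289.0, 224.0]), (18, [332.0, 217.0]), (3971, [255.0, 260.0]), (50, [461.0, 298.0]), (8, [478.0, 298.0])]
145 146 138 133 132 132 133 131 133 132 132 132 
[... 2121 characters left out ...]
131 129 130 130 129 123 143 197 168 129 130 82
138 131 131 131 130 131 131 143 180 204 204 199 199 197 197 193 192 192 191 182 148 130 128 129 129 129 116 157 198 155 128 128 82
168 164 150 134 132 132 132 116 160 174 174 171 169 169 170 167 166 165 164 160 126 130 131 131 131 122 142 191 174 137 131 129 82
170 172 169 137 135 135 135 86 104 107 106 105 103 103 101 102 102 101 134 137 130 133 133 133 132 108 154 202 162 133 132 132 81
143 146 145 134 134 133 134 123 123 124 123 123 122 123 123 123 122 123 132 132 133 132 131 133 131 142 187 181 145 133 131 130 82
132 132 131 132 132 133 131 131 133 132 131 131 131 131 132 132 133 131 132 131 130 131 131 132 130 129 168 163 127 130 130 130 82
```

```bash
python3 -c "
from workcell import bot
print(bot.job_done())"
```

```text
the job is handed in; nothing more can be done
None
```

The job is done and handed in at about 12.7 s: all three blanks ran down the other chute and lie in the right tray.

**What I did:** The gate started with its right end up. I pressed that end with the closed fingertip until the gate fell over onto its other side. I then pressed the stop's black pad until it bottomed and lifted clear.

**Last checks**
- **Blanks:** comparing the top picture with the first one shows three separate blank-sized shapes in the right tray and no change in the left tray.
- **Stop:** the pad sits about 4 pixels lower in the scene picture, which matches the full 14 mm. The force rose to 16 N at the end of travel with no further movement.
- **Gate:** it rested on the right chute when last viewed, before the stop was pressed.
- **Robot:** the fingertip was clear at a reported height of 0.25 m, touching nothing.
- **Other things on the bench:** the only other differences in the top picture are around the diverter and where the arm was or is. I saw no sign that anything else moved.

**What disagreed**
- **Joint 6:** it ran into its +180° limit because of an earlier turn, so one move stopped about 35 mm short beside the pad. I raised the arm, turned it back and corrected, but the tool kept a tilt of about 2°.
- **Fingertip height:** contact with the pad came at a reported 0.174 m instead of the expected 0.193 m, so the closed fingertip seems to sit nearly 20 mm above the reported TCP. I relied on force and pictures for the press, not the reported height.
- **Final pictures:** I had used all 12 views, so the last check was done numerically on saved pictures.

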